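# Book in the specimen jars and load the carrier

### The arm

A 6-joint arm with a two-finger parallel gripper is mounted at the origin on the work surface. World frame = base frame: x ahead of the robot, y to its left, z up, the work surface at z = 0. Lengths are in mm, angles in degrees, forces in N, time in s.
With the tool pointing down it reaches from about 325 to 775 mm from the base axis. Payload 5.5 kg.
Tool frame: the origin (TCP) lies on the centre line of the jaws, within the pads' length; the fingertips stand 19 mm ahead of it and the grasp point (between the pads) is the TCP; z points along the fingers, y is the direction in which the jaws open and shut (so a half turn about z gives the same grasp; the last joint's range is limited). The gripper opens to 85 mm and grips with 20 to 120 N. Pads are 22 mm wide; open, the fingers measure 114 mm over their backs; the gripper's body (76 mm by 85 mm) begins 54 mm behind the grasp point. The pads swing forward as they close: fully open they stand 13 mm farther back than shut.
Start: joints at [70.147, 5.22, 70.514, -0, 104.267, -3.249], TCP at [171.461, 574.994, 250.275] pointing down, gripper open.
Joint ranges: [-164.24, 164.24], [-49.07, 125.15], [9.68, 141.18], [-86.29, 266.29], [3.28, 154.24], [-151.56, 151.56]. Speed limits (degrees/s): [147.25, 147.25, 172.46, 180, 180, 180].

### API

Orientations are given as [roll, pitch, yaw] about the fixed x, y, z axes, in that order (R = Rz(yaw) Ry(pitch) Rx(roll)).
In Python, from rig import env gives the robot as it stands.
- The arm moves only by the shell command python3 -m creep 'ROWS' [FORCE]. ROWS is JSON, a list of rows, each an object with "grip": the opening, from -1 (shut) to 1 (fully open); "xyz": the shift along the tool's x, y, z in units of 60 mm (1.0 is 60 mm), a list of three; "dr": the turn, a rotation vector about the tool's x, y, z in units of 6 degrees (1.0 is 6 degrees), a list of three. A call has 1 to 20 rows; each row is the pose to reach, as a shift and turn from the pose commanded when the call began, along the tool's axes at that moment; what a row does not reach only later rows make up. A row lasts 1/8 s, in which the tool goes at most 62.5 mm and 10.7 degrees, less where a joint would pass 70% of its speed; a pose out of reach is approached as far as the arm can. A call with a gripper value outside its range is refused whole. The fingers move at their own pace and stop on an object; FORCE is the grip in N (left out, the last holds). Time passes only in rows, so rows that repeat a pose let the fingers close. It gives the time, the measured TCP pose, the force and the opening at its end, in the units of the state.
- env.get_state(): the state, without advancing time (a new reading comes with each control period).
- env.capture(name): name is "side" or "top" or "wrist"; returns a dict with "pixels" (420x560x3 uint8, red, green, blue), "fx", "fy", "cx", "cy" (pixels), "R" (3x3) and "t" (3): a world point X has camera coordinates R X + t. Camera axes: x right, y down, z forward; pixel columns grow to the right and rows downward; lengths in mm; the calibration is good to about 2 mm. A picture is of the moment at which its call begins. There is no depth.
- env.hand_in(): hands the job in, once; it reports no verdict.
The state is a dict: "clock": time; "q": joint angles; "joint_vel": joint speeds; "effort": joint torques, N m; "tcp_pos": TCP position; "orientation": TCP orientation; "force": force on the tool from outside, world axes, zero at the start; "moment": the same for the moment, N m; "finger_gap": finger opening in mm.
Only numpy, scipy, OpenCV 4.12 (cv2) and the standard library are available. Lean on these libraries where they do the work, as an engineer would, in place of code of your own. Each camera call takes 0.05 s, during which the arm holds its last target. There are 200 camera calls.

### The job

Book in the specimen jars: take the barcode reader up off its stand and read the code on the lid of every jar there, most urgent first (red lid, then yellow, green, blue; three or four of them are there), each time holding the window squarely about 6 cm above the middle of the code and keeping it steadily on it for a good second. Hang the reader back by its hook on the bar of its stand as you found it, and have every jar standing upright in the carrier, one to a compartment in any order, set down and not dropped. Leave the other things on the bench where they are.

Things in the scene. Friction and masses are not known exactly. Their poses are not given: they have to be found in the camera images.
- scanner_grip (a point): hand-held barcode reader, 160 g, 177 mm tall as it hangs: black upright handle 34 mm wide (its y), 30 mm deep (its x), 129 mm long, above a grey head 44 deep (x) x 56 wide (y) x 44 mm high. This point: on the handle's centre line, 25 mm below its flat top; grip it here from above, across the 34 mm. Axes: z up the handle away from the window, x to its back (the hook side), y across
- scanner_eye (a point): centre of the reader's red reading window, in the underside of the head, 150 mm below scanner_grip along its z. The reader reads by itself, straight out of the window along its -z
- scanner_hook (a point): hook on the reader's back, 26 mm wide: a 6 mm thick arm stands out 26 mm backwards (+x) from the handle; at its end a 5 mm lip hangs 22 mm below the arm's underside; the 21 mm gap between handle and lip takes the bar. This point: underside of the arm, middle of the gap, 25.5 mm behind (+x) and 25 mm below scanner_grip
- stand_bar (a point): reader's fixed stand: steel bar 10 mm thick, 64 mm long (its y), on two uprights 38 mm behind (+x); open side to its -x. This point: middle of the bar's TOP, 175 mm up. Hanging, the reader's scanner_hook lies here (+-5 mm along x), lip behind the bar, handle in front (-x), head's back resting on a 24 mm rubber roller 100 mm lower, its front in line with the bar's centre; it must rise over 25 mm to clear
- red_jar (a point): centre (31 mm above its base) of the specimen jar with the red lid: squat white jar 56 mm diameter, lid 60 mm diameter and 17 mm high at the top, 62 mm high in all, about 120 g, bottom-heavy. Not always there (then None)
- red_code (a point): centre of the square black-and-white code (30 mm label) on top of the red lid, facing up, 31 mm above red_jar
- yellow_jar (a point): centre (31 mm above its base) of the specimen jar with the yellow lid: squat white jar 56 mm diameter, lid 60 mm diameter and 17 mm high at the top, 62 mm high in all, about 120 g, bottom-heavy. Not always there (then None)
- yellow_code (a point): centre of the square black-and-white code (30 mm label) on top of the yellow lid, facing up, 31 mm above yellow_jar
- green_jar (a point): centre (31 mm above its base) of the specimen jar with the green lid: squat white jar 56 mm diameter, lid 60 mm diameter and 17 mm high at the top, 62 mm high in all, about 120 g, bottom-heavy. Not always there (then None)
- green_code (a point): centre of the square black-and-white code (30 mm label) on top of the green lid, facing up, 31 mm above green_jar
- blue_jar (a point): centre (31 mm above its base) of the specimen jar with the blue lid: squat white jar 56 mm diameter, lid 60 mm diameter and 17 mm high at the top, 62 mm high in all, about 120 g, bottom-heavy. Not always there (then None)
- blue_code (a point): centre of the square black-and-white code (30 mm label) on top of the blue lid, facing up, 31 mm above blue_jar
- cell0 (a point): middle of the floor of compartment 0 of the white four-place jar carrier (fixed). Compartments are 66 x 66 mm inside, in one row along the carrier's x (pitch 70 mm), floor 4 mm above the bench, walls 4 mm thick, their tops 24 mm above the bench (lugs at the row's ends too)
- cell1 (a point): middle of the floor of compartment 1 of the white four-place jar carrier (fixed). Compartments are 66 x 66 mm inside, in one row along the carrier's x (pitch 70 mm), floor 4 mm above the bench, walls 4 mm thick, their tops 24 mm above the bench (lugs at the row's ends too)
- cell2 (a point): middle of the floor of compartment 2 of the white four-place jar carrier (fixed). Compartments are 66 x 66 mm inside, in one row along the carrier's x (pitch 70 mm), floor 4 mm above the bench, walls 4 mm thick, their tops 24 mm above the bench (lugs at the row's ends too)
- cell3 (a point): middle of the floor of compartment 3 of the white four-place jar carrier (fixed). Compartments are 66 x 66 mm inside, in one row along the carrier's x (pitch 70 mm), floor 4 mm above the bench, walls 4 mm thick, their tops 24 mm above the bench (lugs at the row's ends too)
- dishes: bystander: stack of two clear petri dishes, 60 mm across, 31 mm high; origin at the centre of its underside
- timer: bystander: white bench timer, 65 x 60 x 20 mm; origin at the centre of its underside
- slidebox: bystander: wooden slide box, 170 x 100 x 34 mm; origin at the centre of its underside
- tweezers: bystander: steel tweezers lying flat, 130 mm long (along its y), 4 mm high; origin at the centre of its underside
- tipbox: bystander: blue pipette-tip box with clear lid, 80 x 120 x 67 mm; origin at the centre of its underside
- spray: bystander: white spray bottle with red trigger head, 84 mm across, 233 mm high; origin at the centre of its underside

How it is judged:
By the outcome, as a careful person would: the job done as asked, in the order asked, and still so for the second after the job is handed in, with the robot touching nothing.
Of jar_red, jar_yellow, jar_green, jar_blue only 3 to 4 are there at a start; the rules pass over those that are not, and their reading is None.
At some moment in a run one of jar_red, jar_yellow, jar_green, jar_blue may be knocked a few centimetres aside while the robot is not near it.
It also fails if it takes over 210 s, if anything falls off the work surface, if the arm or the gripper's body presses on something with over 40 N, if the wrist force passes 120 N, or if a joint passes its speed limit or range.

## Working session

There is one attempt and no reset: what is moved stays moved. The work goes in short steps, Python scripts to look and compute and a shell command to move; the robot and the scene stay as the last step left them, time stands still between calls to the robot, and variables do not carry over. Pictures are saved under pics/ and viewed, about 12 in all and at most 16, crops included, and the job is handed in when it is done.

```bash
ls; mkdir -p pics
python3 - <<'E'
from rig import env
import cv2, numpy as np
s=env.get_state(); print({k:np.round(v,2).tolist() for k,v in s.items()})
for n in ("top","side"):
    c=env.capture(n); cv2.imwrite(f"pics/{n}0.png",c["pixels"][:,:,::-1])
    print(n,c["fx"],c["fy"],c["cx"],c["cy"],np.round(c["R"],4).tolist(),np.round(c["t"],1).tolist(), (-np.array(c["R"]).T@c["t"]).round())
E
```

```text
pics
{'clock': 0.0, 'q': [70.15, 5.26, 70.58, -0.0, 104.27, -3.25], 'joint_vel': [-0.01, 0.07, -0.03, -0.02, -0.03, 0.01], 'effort': [0.0, -45.87, -41.8, 0.0, 0.01, -0.0], 'tcp_pos': [171.37, 574.74, 249.14], 'orientation': [-179.89, -0.0, 163.4], 'force': [-1.6, -0.46, 0.04], 'moment': [0.07, 0.01, -0.01], 'finger_gap': 85.49}
top 522.3586610850278 522.3586610850278 277.9377795337514 211.44591701420143 [[0.0168, -0.9998, -0.0093], [-0.9875, -0.0151, -0.1569], [0.1567, 0.0118, -0.9876]] [-39.2, 570.3, 1455.5] [ 336.  -48. 1527.]
side 532.8112461186878 532.8112461186878 277.2680327514578 208.47723070173544 [[0.9622, -0.2723, 0.0016], [-0.1615, -0.5756, -0.8016], [0.2192, 0.7711, -0.5978]] [-532.0, 196.6, 1218.8] [ 277. -971.  887.]
```

View pics/top0.png

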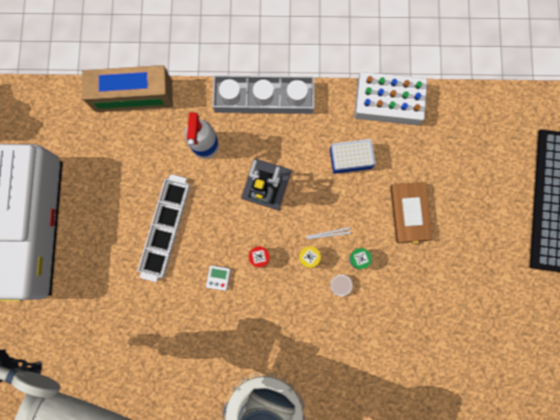

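View pics/side0.png

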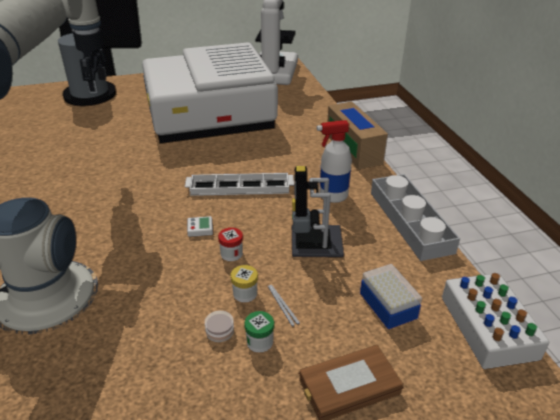

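Top view: red lid (259,257), yellow (310,257), green (361,259), stand and reader (262,185), carrier (149,273)–(178,183), dishes (341,286), timer (218,278), tweezers (327,234). No blue jar is visible. Next I measure these and zoom in on the stand.

```bash
cat > h.py <<'E'
from rig import env
import cv2, numpy as np
def cam(n): return env.capture(n)
def ray(c,u,v):
    R=np.array(c["R"]);o=-R.T@np.array(c["t"])
    d=R.T@np.array([(u-c["cx"])/c["fx"],(v-c["cy"])/c["fy"],1]);return o,d
def onz(c,u,v,z):
    o,d=ray(c,u,v);return o+d*(z-o[2])/d[2]
def proj(c,X):
    p=np.array(c["R"])@np.array(X)+np.array(c["t"]);return np.array([c["cx"]+c["fx"]*p[0]/p[2],c["cy"]+c["fy"]*p[1]/p[2]])
def tri(c1,p1,c2,p2):
    (a,d),(b,e)=ray(c1,*p1),ray(c2,*p2)
    s=np.linalg.lstsq(np.c_[d,-e],b-a,rcond=None)[0]
    return (a+s[0]*d+b+s[1]*e)/2, np.linalg.norm(a+s[0]*d-b-s[1]*e)
HUE={"red":((0,6),(172,180)),"yellow":((23,33),),"green":((50,80),)}
def lid(c,col,box=None):
    h=cv2.cvtColor(c["pixels"],cv2.COLOR_RGB2HSV)
    m=sum(cv2.inRange(h,(a,150,60),(b,255,255)) for a,b in HUE[col])
    if box is not None:
        k=np.zeros_like(m);k[box[1]:box[3],box[0]:box[2]]=1;m=m*k
    cs=cv2.findContours(m,cv2.RETR_EXTERNAL,cv2.CHAIN_APPROX_NONE)[0]
    k=max(cs,key=cv2.contourArea);return cv2.convexHull(k),cv2.contourArea(k)
E
python3 - <<'E'
from h import *
T=cam("top");S=cam("side")
for col in HUE:
    b=(225,235,400,290)
    k,a=lid(T,col,b);(u,v),r=cv2.minEnclosingCircle(k)
    k2,a2=lid(S,col,(150,200,290,360));x,y,w,h=cv2.boundingRect(k2)
    print(col,(u,v,r,a),onz(T,u,v,58).round(1),"side",(x,y,w,h),onz(S,x+w/2-.5,y+7,62).round(1))
t=T["pixels"][140:225,120:320];s=S["pixels"][150:265,260:375]
cv2.imwrite("pics/zt.png",cv2.resize(t[:,:,::-1],None,fx=4,fy=4,interpolation=2))
cv2.imwrite("pics/zs.png",cv2.resize(s[:,:,::-1],None,fx=5,fy=5,interpolation=2))
# carrier bright mask
h=cv2.cvtColor(T["pixels"],cv2.COLOR_RGB2HSV);m=cv2.inRange(h,(0,0,150),(180,70,255));m[:, :130]=0;m[:,195:]=0;m[:170]=0;m[285:]=0
m=cv2.morphologyEx(m,cv2.MORPH_CLOSE,np.ones((3,3)))
k=max(cv2.findContours(m,0,1)[0],key=cv2.contourArea);r=cv2.minAreaRect(k)
print("carrier",r);b=cv2.boxPoints(r);print([onz(T,*p,24).round(1).tolist() for p in b],onz(T,*r[0],24).round(1))
E
```

```text
red (258.8866271972656, 256.46282958984375, 10.500429153442383, 318.0) [439.9  21.2  58. ] side (218, 228, 25, 19) [439.3  20.2  62. ]
yellow (309.5, 256.625, 10.625100135803223, 323.0) [ 441.8 -120.9   58. ] side (231, 265, 26, 23) [ 441.9 -115.1   62. ]
green (360.4947509765625, 258.2277526855469, 9.752723693847656, 66.0) [ 439.6 -263.8   58. ] side (247, 326, 25, 11) [ 432.5 -292.8   62. ]
carrier ((162.67601013183594, 227.46798706054688), (26.119998931884766, 109.4000015258789), 16.260204315185547)
[[379.8, 376.9, 24.0], [689.2, 304.6, 24.0], [668.2, 229.4, 24.0], [360.3, 303.8, 24.0]] [521.9 304.2  24. ]
```

View pics/zt.png

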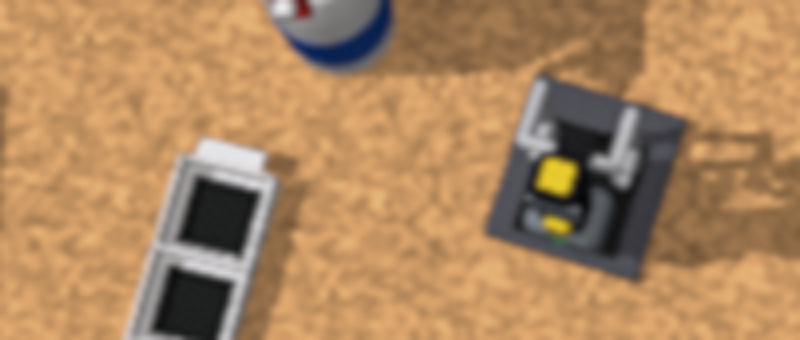

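View pics/zs.png

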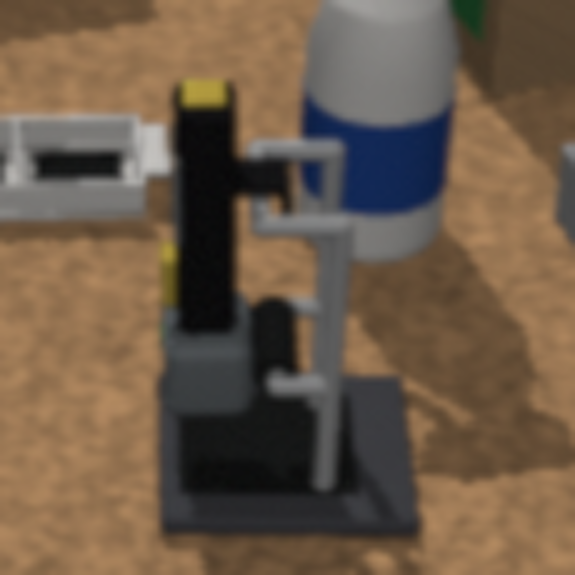

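Zoomed views: the handle's yellow top patch is at about (259.3,184) in top and (301,169) in side. The uprights and hook are on the far side (+x), and the stand is turned about -19°. Next I triangulate the patch, work out the yaw, and improve the green lid measurement.

```bash
sed -i 's/"green":((50,80),)/"green":((60,85),)/; s/(a,150,60)/(a,110,40)/' h.py
python3 - <<'E'
from h import *
T=cam("top");S=cam("side")
def blob(c,box):
    x0,y0,x1,y1=box;h=cv2.cvtColor(c["pixels"],cv2.COLOR_RGB2HSV)[y0:y1,x0:x1]
    m=cv2.inRange(h,(20,150,90),(35,255,255));n,l,st,ce=cv2.connectedComponentsWithStats(m)
    i=1+np.argmax(st[1:,4]);return ce[i]+(x0,y0),st[i]
pt,a=blob(T,(250,175,270,192));ps,b=blob(S,(290,160,312,175));print(pt,a,ps,b,tri(T,pt,S,ps),onz(T,*pt,225),onz(S,*ps,225))
for col in HUE:
    k,a=lid(T,col,(225,235,400,290));(u,v),r=cv2.minEnclosingCircle(k);e=cv2.fitEllipse(k)
    print(col,u,v,r,a,e,onz(T,u,v,58).round(1))
g=lambda x,y:onz(T,120+x/4,140+y/4,6)
P=[g(545,75),g(687,120),g(638,280),g(490,232)];print(np.round(P,1))
for i,j in((3,0),(2,1)):d=P[j]-P[i];print(np.degrees(np.arctan2(d[1],d[0])),np.linalg.norm(d))
for i,j in((1,0),(2,3)):d=P[j]-P[i];print(np.degrees(np.arctan2(d[1],d[0]))-90,np.linalg.norm(d))
# carrier cells: dark
h=cv2.cvtColor(T["pixels"],cv2.COLOR_RGB2HSV);m=cv2.inRange(h,(0,0,0),(180,255,70));m[:,:135]=0;m[:,192:]=0;m[:175]=0;m[280:]=0
n,l,st,ce=cv2.connectedComponentsWithStats(m)
for i in range(1,n):
    if st[i,4]>80:print(ce[i],st[i],onz(T,*ce[i],4).round(1))
E
```

```text
[258.74117647 183.43529412] [ 4  4 11 10 85] [300.18604651 168.11627907] [ 6  6 10  5 43] (array([613.17519996,  17.97353374, 225.42969497]), np.float64(0.9125021638550905)) [613.72447511  17.91037667 225.        ] [612.9097645   18.57211197 225.        ]
red 258.65350341796875 256.46490478515625 10.636147499084473 318.0 ((258.8011779785156, 256.4246826171875), (20.641624450683594, 20.963926315307617), 103.8230209350586) [439.9  21.9  58. ]
yellow 309.5 256.625 10.625100135803223 322.0 ((309.480712890625, 256.7463684082031), (20.553796768188477, 21.15911865234375), 100.5971450805664) [ 441.8 -120.9   58. ]
green 360.5 258.5 10.12432861328125 288.5 ((360.3703918457031, 258.2563781738281), (19.598928451538086, 20.16277313232422), 73.9830093383789) [ 438.8 -263.8   58. ]
[[735.9  38.1   6. ]
 [702.9 -68.6   6. ]
 [581.4 -34.1   6. ]
 [615.8  76.1   6. ]]
-17.5231312573237 126.01912257052369
-15.889693972002219 126.29473971616183
-17.18188180523933 111.77606148486804
-17.30391497634278 115.37495462808089
[174.14574899 193.60728745] [165 185  19  18 247] [626.3 279.9   4. ]
[167.51778656 216.2055336 ] [158 207  20  19 253] [558.1 296.3   4. ]
[160.82239382 238.94980695] [152 230  19  19 259] [490.4 312.6   4. ]
[154.10606061 262.24621212] [145 253  19  20 264] [422.  328.6   4. ]
```

```bash
python3 -m creep '[{"grip":1,"xyz":[-0.5,-0.35,-0.67],"dr":[0,0,0]},{"grip":1,"xyz":[-9.71,-6.79,-0.67],"dr":[0,0,0]},{"grip":1,"xyz":[-9.71,-6.79,-0.67],"dr":[0,0,0]},{"grip":1,"xyz":[-9.71,-6.79,-0.67],"dr":[0,0,0]},{"grip":1,"xyz":[-9.71,-6.79,-0.67],"dr":[0,0,0]},{"grip":1,"xyz":[-9.71,-6.79,-0.67],"dr":[0,0,0]},{"grip":1,"xyz":[-9.71,-6.79,-0.67],"dr":[0,0,0]},{"grip":1,"xyz":[-9.71,-6.79,-0.67],"dr":[0,0,0]},{"grip":1,"xyz":[-9.71,-6.79,-0.67],"dr":[0,0,0]},{"grip":1,"xyz":[-9.71,-6.79,-0.67],"dr":[0,0,0]},{"grip":1,"xyz":[-9.71,-6.79,-0.67],"dr":[0,0,0]},{"grip":1,"xyz":[-9.71,-6.79,-0.67],"dr":[0,0,0]},{"grip":1,"xyz":[-9.71,-6.79,-0.67],"dr":[0,0,0]},{"grip":1,"xyz":[-9.71,-6.79,-0.67],"dr":[0,0,0]},{"grip":1,"xyz":[-9.71,-6.79,-0.67],"dr":[0,0,0]},{"grip":1,"xyz":[-9.71,-6.79,-0.67],"dr":[0,0,0]}]' 20
python3 - <<'E'
from h import *
W=cam("wrist");cv2.imwrite("pics/w1.png",W["pixels"][:,:,::-1]);R=np.array(W["R"]);print(R.round(3),(-R.T@W["t"]).round(1),W["fx"],proj(W,(613.2,18,225)))
print(env.get_state()["tcp_pos"])
E
```

```text
clock: 2.3
tcp_pos: [612.9, 19.2, 291.2]
orientation: [180.0, 0.1, 163.5]
force: [-0.7, -0.6, 0.6]
finger_gap: 85.7
[[ 0.284  0.959  0.   ]
 [ 0.926 -0.274  0.261]
 [ 0.25  -0.074 -0.965]] [548.6  38.2 413. ] 331.57826595732007 [277.10250509 237.61433462]
[612.98093366  19.08630081 291.11934215]
```

View pics/w1.png

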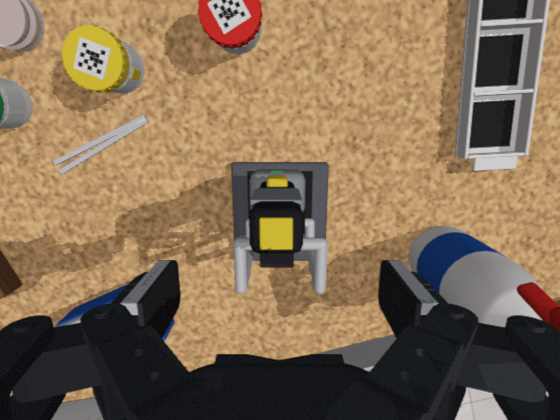

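Wrist view: the reader is centred, with its yellow top patch at about (276,233) and its edges square to the image, so the yaw matches. The red, yellow and green jars, tweezers, carrier and spray bottle are visible around it. I'll measure the patch precisely.

Run:
```python
from h import *
W=cam("wrist");h=cv2.cvtColor(W["pixels"],cv2.COLOR_RGB2HSV)
m=cv2.inRange(h,(20,150,90),(35,255,255));m[:205]=0;m[265:]=0;m[:,:250]=0;m[:,305:]=0
k=max(cv2.findContours(m,0,1)[0],key=cv2.contourArea);r=cv2.minAreaRect(k);print(r,onz(W,*r[0],225))
g=cv2.inRange(h,(0,0,0),(180,255,105)) # stand base plate
print("base rows",[np.flatnonzero(cv2.inRange(h[y:y+1],(100,20,30),(130,120,130)))[[0,-1]] for y in (170,180,200,220)])
for col,b in(("red",(190,0,275,60)),("yellow",(50,15,160,100))):
    k,a=lid(W,col,b);e=cv2.fitEllipse(k);print(col,e,onz(W,*e[0],60).round(1))
```

```text
((276.0, 233.0), (32.0, 34.0), 90.0) [610.23140473  18.06575436 225.        ]
base rows [array([234, 326]), array([233, 326]), array([234, 325]), array([235, 325])]
red ((229.577880859375, 10.842262268066406), (62.711517333984375, 74.65709686279297), 165.68753051757812) [438.7  21.9  60. ]
yellow ((95.02674865722656, 58.55058288574219), (61.02743911743164, 73.25145721435547), 135.09280395507812) [ 440.8 -118.1   60. ]
```

```bash
python3 -m creep '[{"grip":1,"xyz":[0.02,-0.025,0.5],"dr":[0,0,0]},{"grip":1,"xyz":[0.02,-0.025,0.9],"dr":[0,0,0]},{"grip":1,"xyz":[0.02,-0.025,1.2],"dr":[0,0,0]},{"grip":1,"xyz":[0.02,-0.025,1.4],"dr":[0,0,0]},{"grip":1,"xyz":[0.02,-0.025,1.52],"dr":[0,0,0]},{"grip":1,"xyz":[0.02,-0.025,1.52],"dr":[0,0,0]},{"grip":0,"xyz":[0.02,-0.025,1.52],"dr":[0,0,0]},{"grip":-0.4,"xyz":[0.02,-0.025,1.52],"dr":[0,0,0]},{"grip":-1,"xyz":[0.02,-0.025,1.52],"dr":[0,0,0]},{"grip":-1,"xyz":[0.02,-0.025,1.52],"dr":[0,0,0]},{"grip":-1,"xyz":[0.02,-0.025,1.52],"dr":[0,0,0]},{"grip":-1,"xyz":[0.02,-0.025,1.52],"dr":[0,0,0]},{"grip":-1,"xyz":[0.02,-0.025,1.52],"dr":[0,0,0]},{"grip":-1,"xyz":[0.02,-0.025,1.52],"dr":[0,0,0]}]' 50
python3 - <<'E'
from h import *
s=env.get_state();print(s["tcp_pos"],s["force"],s["moment"],s["orientation"],s["finger_gap"])
W=cam("wrist");cv2.imwrite("pics/w2.png",W["pixels"][:,:,::-1])
E
```

```text
clock: 4.15
tcp_pos: [611.9, 17.0, 199.8]
orientation: [180.0, 0.0, 163.4]
force: [-0.7, -0.5, 5.7]
finger_gap: 33.8
[611.88131464  16.96386865 199.83932047] [-0.73509092 -0.53890715  5.65418564] [-0.08074466  0.08810887 -0.04916314] [1.79989814e+02 4.56911635e-02 1.63390224e+02] 33.78958975805756
```

```bash
python3 -m creep '[{"grip":-1,"xyz":[0,0,-0.05],"dr":[0,0,0]},{"grip":-1,"xyz":[0,0,-0.15],"dr":[0,0,0]},{"grip":-1,"xyz":[0,0,-0.3],"dr":[0,0,0]},{"grip":-1,"xyz":[0,0,-0.45],"dr":[0,0,0]},{"grip":-1,"xyz":[0,0,-0.6],"dr":[0,0,0]},{"grip":-1,"xyz":[0,0,-0.8],"dr":[0,0,0]},{"grip":-1,"xyz":[0,0,-1],"dr":[0,0,0]},{"grip":-1,"xyz":[0,0,-1.2],"dr":[0,0,0]},{"grip":-1,"xyz":[0,0,-1.4],"dr":[0,0,0]},{"grip":-1,"xyz":[0,0,-1.5],"dr":[0,0,0]},{"grip":-1,"xyz":[0.2,0,-1.5],"dr":[0,0,0]},{"grip":-1,"xyz":[0.6,0,-1.5],"dr":[0,0,0]},{"grip":-1,"xyz":[1,0,-1.5],"dr":[0,0,0]},{"grip":-1,"xyz":[1.3,0,-1.5],"dr":[0,0,0]},{"grip":-1,"xyz":[1.5,0,-1.5],"dr":[0,0,0]},{"grip":-1,"xyz":[1.5,0,-1.5],"dr":[0,0,0]},{"grip":-1,"xyz":[1.5,0,-1.5],"dr":[0,0,0]}]' 50
python3 - <<'E'
from h import *
s=env.get_state();print(s["tcp_pos"],s["force"],s["orientation"])
W=cam("wrist");S=cam("side");T=cam("top")
for n,c in(("wrist",W),("top",T)):
  for col,b in(("red",(0,0,560,300)),("yellow",(0,0,250,300)),("green",(0,0,250,400))):
    if n=="top":b=(225,235,400,290)
    try:k,a=lid(c,col,b);e=cv2.fitEllipse(k);print(n,col,np.round(e[0],1),np.round(e[1],1),onz(c,*e[0],60).round(1))
    except Exception as x:print(n,col,x)
a=W["pixels"];b=cv2.resize(S["pixels"][60:270,180:400],(440,420),interpolation=2)
cv2.imwrite("pics/p3.png",cv2.resize(np.hstack([a,b]),(800,336),interpolation=cv2.INTER_AREA)[:,:,::-1])
E
```

```text
clock: 6.32
tcp_pos: [525.9, 42.6, 289.9]
orientation: [180.0, 0.1, 163.4]
force: [-0.0, -0.6, -1.4]
finger_gap: 33.5
[525.87489871  42.58955956 289.8613517 ] [-0.02434781 -0.56413021 -1.42685684] [1.79981847e+02 8.83697196e-02 1.63388506e+02]
wrist red [234.5 108.6] [58.8 61.6] [437.3  22.   60. ]
wrist yellow [108.6 150.1] [57.  63.9] [ 439.1 -117.6   60. ]
wrist green [ -7.5 186.2] [49.5 59.5] [ 438.7 -253.4   60. ]
top red [254.8 256.3] [12.2 18.9] [440.   32.6  60. ]
top yellow [309.5 256.8] [20.6 20.9] [ 441.1 -120.8   60. ]
top green [360.4 258.3] [19.5 20.2] [ 439.3 -263.1   60. ]
```

View pics/p3.png

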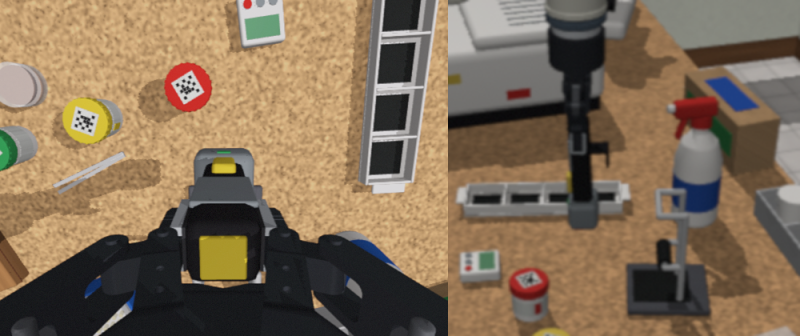

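```bash
python3 -m creep '[{"grip":-1,"xyz":[0.2,-0.1,0],"dr":[0,0,0]},{"grip":-1,"xyz":[0.6,-0.35,0],"dr":[0,0,0]},{"grip":-1,"xyz":[1,-0.6,0.1],"dr":[0,0,0]},{"grip":-1,"xyz":[1.2,-0.7,0.2],"dr":[0,0,0]},{"grip":-1,"xyz":[1.29,-0.75,0.3],"dr":[0,0,0]},{"grip":-1,"xyz":[1.29,-0.75,0.3],"dr":[0,0,0]},{"grip":-1,"xyz":[1.29,-0.75,0.3],"dr":[0,0,0]},{"grip":-1,"xyz":[1.29,-0.75,0.3],"dr":[0,0,0]},{"grip":-1,"xyz":[1.29,-0.75,0.3],"dr":[0,0,0]}]' 50
python3 - <<'E'
from h import *
s=env.get_state();print(s["tcp_pos"],s["force"],s["orientation"])
W=cam("wrist");S=cam("side")
for n,c in(("wrist",W),("side",S)):
  for col in HUE:
    try:k,a=lid(c,col,(0,0,300,420) if n=="wrist" else (150,200,290,360));x,y,w,h=cv2.boundingRect(k);print(n,col,(x,y,w,h),a)
    except Exception as x:print(n,col,'none')
a=W["pixels"];b=cv2.resize(S["pixels"][90:270,150:340],(443,420),interpolation=2)
cv2.imwrite("pics/p4.png",cv2.resize(np.hstack([a,b]),(800,336),interpolation=cv2.INTER_AREA)[:,:,::-1])
E
```

```text
clock: 7.6
tcp_pos: [438.7, 21.8, 271.3]
orientation: [-180.0, -0.0, 163.4]
force: [-0.7, -0.2, -1.2]
finger_gap: 33.0
[438.74757014  21.79985055 271.29326883] [-0.74288233 -0.21351558 -1.22383063] [-1.79999054e+02 -8.36335336e-03  1.63405302e+02]
wrist red (249, 157, 51, 31) 734.5
wrist yellow (248, 294, 52, 56) 2730.5
wrist green (0, 232, 63, 54) 2526.0
side red (218, 228, 25, 19) 356.5
side yellow (231, 266, 26, 22) 442.5
side green (245, 312, 29, 26) 551.0
```

View pics/p4.png

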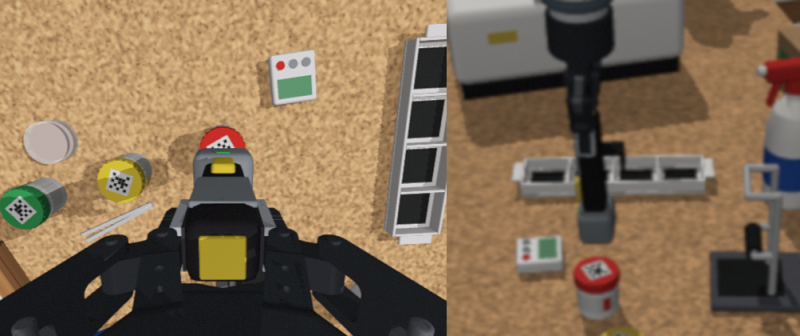

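The reader sits over the red lid. In the side view the head bottom (597,240) is in line with the lid centre (597,272). I'll hold for the read.

```bash
python3 -m creep '[{"grip":-1,"xyz":[0,0,0],"dr":[0,0,0]},{"grip":-1,"xyz":[0,0,0],"dr":[0,0,0]},{"grip":-1,"xyz":[0,0,0],"dr":[0,0,0]},{"grip":-1,"xyz":[0,0,0],"dr":[0,0,0]},{"grip":-1,"xyz":[0,0,0],"dr":[0,0,0]},{"grip":-1,"xyz":[0,0,0],"dr":[0,0,0]},{"grip":-1,"xyz":[0,0,0],"dr":[0,0,0]},{"grip":-1,"xyz":[0,0,0],"dr":[0,0,0]},{"grip":-1,"xyz":[0,0,0],"dr":[0,0,0]},{"grip":-1,"xyz":[0,0,0],"dr":[0,0,0]},{"grip":-1,"xyz":[0,0,0],"dr":[0,0,0]},{"grip":-1,"xyz":[0,0,0],"dr":[0,0,0]}]' 50
python3 - <<'E'
from h import *
W=cam("wrist");S=cam("side");t=env.get_state()["tcp_pos"]
print("zoom px: eye",(proj(S,t-[0,0,150])-[150,90])*2.333*.817+[0,0],"tcp",(proj(S,t)-[150,90])*2.333*.817, "code",(proj(S,[438.7,21.9,62])-[150,90])*2.333*.817)
for col,b in(("yellow",(90,170,190,260)),("green",(0,220,90,300))):
    k,a=lid(W,col,b);e=cv2.fitEllipse(k);print(col,e[0],onz(W,*e[0],60).round(1))
T=cam("top")
for col in("yellow","green"):
    k,a=lid(T,col,(280,235,400,290));e=cv2.fitEllipse(k);print("top",col,onz(T,*e[0],60).round(1))
cv2.imwrite("pics/led.png",cv2.resize(W["pixels"][140:240,220:330,::-1],None,fx=4,fy=4))
p=W["pixels"];print("led",p[186:194:2,270:290:5].tolist())
E
```

```text
clock: 9.2
tcp_pos: [438.5, 21.7, 271.3]
orientation: [180.0, 0.0, 163.4]
force: [0.5, 0.5, -1.3]
finger_gap: 33.2
zoom px: eye [149.15309441 238.81229189] tcp [142.20363844 135.38947929] code [151.778232   275.61997268]
yellow (153.74929809570312, 224.8091583251953) [ 437.6 -115.6   60. ]
green (31.016843795776367, 259.0016784667969) [ 435.8 -257.8   60. ]
top yellow [ 441.1 -120.7   60. ]
top green [ 439.4 -262.8   60. ]
led [[[69, 74, 74], [68, 70, 73], [69, 71, 75], [69, 71, 74]], [[72, 75, 79], [51, 82, 60], [46, 80, 59], [48, 82, 60]], [[66, 73, 71], [55, 155, 86], [54, 155, 88], [55, 156, 88]], [[94, 98, 102], [96, 102, 103], [95, 101, 104], [93, 101, 101]]]
```

View pics/led.png

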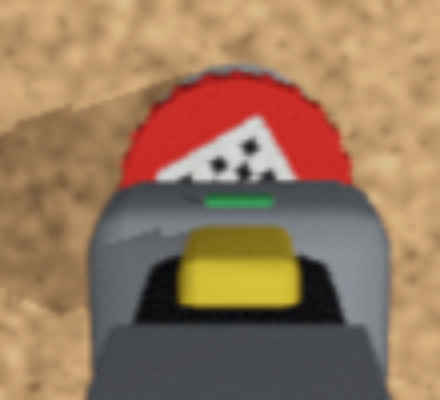

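```bash
python3 -m creep '[{"grip":-1,"xyz":[-0.07,-0.2,-0.01],"dr":[0,0,0]},{"grip":-1,"xyz":[-0.22,-0.7,-0.01],"dr":[0,0,0]},{"grip":-1,"xyz":[-0.41,-1.3,-0.01],"dr":[0,0,0]},{"grip":-1,"xyz":[-0.57,-1.8,-0.01],"dr":[0,0,0]},{"grip":-1,"xyz":[-0.66,-2.1,-0.01],"dr":[0,0,0]},{"grip":-1,"xyz":[-0.71,-2.25,-0.01],"dr":[0,0,0]},{"grip":-1,"xyz":[-0.71,-2.25,-0.01],"dr":[0,0,0]},{"grip":-1,"xyz":[-0.71,-2.25,-0.01],"dr":[0,0,0]},{"grip":-1,"xyz":[-0.71,-2.25,-0.01],"dr":[0,0,0]},{"grip":-1,"xyz":[-0.71,-2.25,-0.01],"dr":[0,0,0]},{"grip":-1,"xyz":[-0.71,-2.25,-0.01],"dr":[0,0,0]},{"grip":-1,"xyz":[-0.71,-2.25,-0.01],"dr":[0,0,0]},{"grip":-1,"xyz":[-0.71,-2.25,-0.01],"dr":[0,0,0]},{"grip":-1,"xyz":[-0.71,-2.25,-0.01],"dr":[0,0,0]},{"grip":-1,"xyz":[-0.71,-2.25,-0.01],"dr":[0,0,0]},{"grip":-1,"xyz":[-0.71,-2.25,-0.01],"dr":[0,0,0]},{"grip":-1,"xyz":[-0.71,-2.25,-0.01],"dr":[0,0,0]},{"grip":-1,"xyz":[-0.71,-2.25,-0.01],"dr":[0,0,0]},{"grip":-1,"xyz":[-0.71,-2.25,-0.01],"dr":[0,0,0]},{"grip":-1,"xyz":[-0.71,-2.25,-0.01],"dr":[0,0,0]}]' 50
python3 - <<'E'
from h import *
W=cam("wrist");S=cam("side");T=cam("top");t=env.get_state()["tcp_pos"];print(t)
cv2.imwrite("pics/yl.png",np.hstack([W["pixels"][:,:,::-1][130:330,180:380],cv2.resize(S["pixels"][150:350,150:350,::-1],(200,200))]))
for col in("red","green"):
    k,a=lid(T,col,(225,235,400,290));e=cv2.fitEllipse(k);print("top",col,a,onz(T,*e[0],60).round(1))
for col in HUE:
    k,a=lid(S,col,(150,200,290,360));x,y,w,h=cv2.boundingRect(k);print("side",col,(x,y,w,h))
k,a=lid(W,"yellow",(200,100,360,195));print("wrist yellow",cv2.boundingRect(k))
w=cv2.imread("pics/w1.png");print("led start",w[173:178,272:284:6,::-1].tolist())
E
```

```text
clock: 11.85
tcp_pos: [440.7, -119.8, 271.9]
orientation: [180.0, -0.0, 163.4]
force: [-0.5, 0.3, -1.1]
finger_gap: 33.3
[ 440.71252673 -119.81809333  271.87882049]
top red 317.0 [439.8  21.2  60. ]
top green 61.5 [ 436.9 -266.4   60. ]
side red (218, 228, 16, 19)
side yellow (231, 265, 26, 23)
side green (245, 312, 28, 26)
wrist yellow (248, 157, 60, 31)
led start [[[94, 101, 102], [89, 98, 100]], [[107, 108, 110], [105, 106, 108]], [[111, 96, 40], [117, 101, 43]], [[114, 98, 18], [120, 104, 26]], [[120, 103, 23], [124, 107, 27]]]
```

View pics/yl.png

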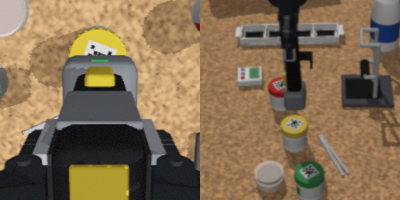

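The head is centred over the yellow lid and all jars are unmoved. Now green.

```bash
python3 -m creep '[{"grip":-1,"xyz":[-0.06,-0.2,0],"dr":[0,0,0]},{"grip":-1,"xyz":[-0.2,-0.7,0],"dr":[0,0,0]},{"grip":-1,"xyz":[-0.38,-1.3,0],"dr":[0,0,0]},{"grip":-1,"xyz":[-0.52,-1.8,0],"dr":[0,0,0]},{"grip":-1,"xyz":[-0.61,-2.1,0],"dr":[0,0,0]},{"grip":-1,"xyz":[-0.66,-2.29,0],"dr":[0,0,0]},{"grip":-1,"xyz":[-0.66,-2.29,0],"dr":[0,0,0]},{"grip":-1,"xyz":[-0.66,-2.29,0],"dr":[0,0,0]},{"grip":-1,"xyz":[-0.66,-2.29,0],"dr":[0,0,0]},{"grip":-1,"xyz":[-0.66,-2.29,0],"dr":[0,0,0]},{"grip":-1,"xyz":[-0.66,-2.29,0],"dr":[0,0,0]},{"grip":-1,"xyz":[-0.66,-2.29,0],"dr":[0,0,0]},{"grip":-1,"xyz":[-0.66,-2.29,0],"dr":[0,0,0]},{"grip":-1,"xyz":[-0.66,-2.29,0],"dr":[0,0,0]},{"grip":-1,"xyz":[-0.66,-2.29,0],"dr":[0,0,0]},{"grip":-1,"xyz":[-0.66,-2.29,0],"dr":[0,0,0]},{"grip":-1,"xyz":[-0.66,-2.29,0],"dr":[0,0,0]},{"grip":-1,"xyz":[-0.66,-2.29,0],"dr":[0,0,0]},{"grip":-1,"xyz":[-0.66,-2.29,0],"dr":[0,0,0]},{"grip":-1,"xyz":[-0.66,-2.29,0],"dr":[0,0,0]}]' 50
python3 - <<'E'
from h import *
W=cam("wrist");S=cam("side");T=cam("top");t=env.get_state()["tcp_pos"];print(t)
cv2.imwrite("pics/gr.png",np.hstack([W["pixels"],cv2.resize(T["pixels"],(560,420))])[::2,::2,::-1])
for col in("red","yellow"):
    k,a=lid(T,col,(225,235,340,290));e=cv2.fitEllipse(k);print("top",col,a,onz(T,*e[0],60).round(1))
for col in HUE:
    k,a=lid(S,col,(150,200,290,360));x,y,w,h=cv2.boundingRect(k);print("side",col,(x,y,w,h))
k,a=lid(W,"green",(200,100,360,180));print("wrist green",cv2.boundingRect(k))
E
```

```text
clock: 14.5
tcp_pos: [439.4, -262.8, 271.9]
orientation: [180.0, -0.0, 163.4]
force: [0.8, -0.5, -0.7]
finger_gap: 33.7
[ 439.41892428 -262.81565377  271.89009043]
top red 318.0 [439.9  21.3  60. ]
top yellow 322.0 [ 441.2 -120.9   60. ]
side red (218, 227, 25, 20)
side yellow (231, 265, 22, 23)
side green (245, 312, 29, 26)
wrist green (250, 157, 55, 23)
```

View pics/gr.png

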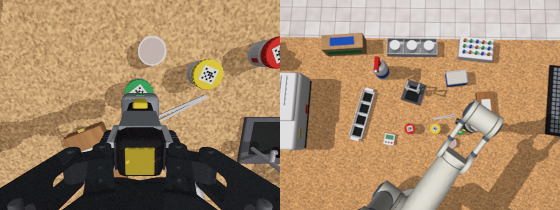

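```bash
python3 -m creep '[{"grip":-1,"xyz":[0,0.1,-0.1],"dr":[0,0,0]},{"grip":-1,"xyz":[0.02,0.5,-0.3],"dr":[0,0,0]},{"grip":-1,"xyz":[0.02,1.1,-0.3],"dr":[0,0,0]},{"grip":-1,"xyz":[0.03,1.7,-0.3],"dr":[0,0,0]},{"grip":-1,"xyz":[0.03,2.3,-0.3],"dr":[0,0,0]},{"grip":-1,"xyz":[0.04,2.9,-0.3],"dr":[0,0,0]},{"grip":-1,"xyz":[0.05,3.5,-0.3],"dr":[0,0,0]},{"grip":-1,"xyz":[0.06,4.1,-0.3],"dr":[0,0,0]},{"grip":-1,"xyz":[0.07,4.6,-0.3],"dr":[0,0,0]},{"grip":-1,"xyz":[0.07,5,-0.3],"dr":[0,0,0]},{"grip":-1,"xyz":[0.075,5.2,-0.3],"dr":[0,0,0]},{"grip":-1,"xyz":[0.075,5.29,-0.3],"dr":[0,0,0]},{"grip":-1,"xyz":[0.075,5.29,-0.3],"dr":[0,0,0]},{"grip":-1,"xyz":[0.075,5.29,-0.3],"dr":[0,0,0]},{"grip":-1,"xyz":[0.075,5.29,-0.3],"dr":[0,0,0]}]' 50
python3 - <<'E'
from h import *
s=env.get_state();print(s["tcp_pos"],s["orientation"])
g=np.array([611.9,17.0,199.8])-s["tcp_pos"];a=np.radians(163.39);print("to hang (tool units)",np.array([g@[np.cos(a),np.sin(a),0],g@[np.sin(a),-np.cos(a),0],-g[2]])/60)
W=cam("wrist")["pixels"];o=cv2.imread("pics/p3.png");n=cv2.resize(W,(457,343),interpolation=cv2.INTER_AREA)
h=cv2.cvtColor(W,cv2.COLOR_RGB2HSV);m=cv2.inRange(h,(20,150,90),(35,255,255));m[:280]=0;k=max(cv2.findContours(m,0,1)[0],key=cv2.contourArea);print("patch now",cv2.minAreaRect(k))
w=cv2.imread("pics/w2.png");h=cv2.cvtColor(w,cv2.COLOR_BGR2HSV);m=cv2.inRange(h,(20,150,90),(35,255,255));m[:280]=0;k=max(cv2.findContours(m,0,1)[0],key=cv2.contourArea);print("patch at grip",cv2.minAreaRect(k))
E
```

```text
clock: 16.52
tcp_pos: [525.7, 42.0, 290.0]
orientation: [-180.0, 0.0, 163.3]
force: [-0.7, 0.4, -2.0]
finger_gap: 33.6
[525.74712302  42.03244794 289.9768243 ] [-1.79995765e+02  9.63540680e-03  1.63342207e+02]
to hang (tool units) [-1.49522693  0.01065621  1.50294707]
patch now ((278.5, 322.0), (54.0, 59.0), 90.0)
patch at grip ((278.5, 322.0), (54.0, 59.0), 90.0)
```

The reader has not slipped in the grip: the patch is at the same pixel as when I gripped it. I'll move over the bar, then lower it.

```bash
python3 -m creep '[{"grip":-1,"xyz":[-0.2,0,0],"dr":[0,0,0]},{"grip":-1,"xyz":[-0.6,0.01,0],"dr":[0,0,0]},{"grip":-1,"xyz":[-1,0.01,0],"dr":[0,0,0]},{"grip":-1,"xyz":[-1.3,0.01,0],"dr":[0,0,0]},{"grip":-1,"xyz":[-1.45,0.01,0],"dr":[0,0,0]},{"grip":-1,"xyz":[-1.495,0.01,0],"dr":[0,0,0]},{"grip":-1,"xyz":[-1.495,0.01,0.2],"dr":[0,0,0]},{"grip":-1,"xyz":[-1.495,0.01,0.5],"dr":[0,0,0]},{"grip":-1,"xyz":[-1.495,0.01,0.7],"dr":[0,0,0]},{"grip":-1,"xyz":[-1.495,0.01,0.9],"dr":[0,0,0]},{"grip":-1,"xyz":[-1.495,0.01,1],"dr":[0,0,0]},{"grip":-1,"xyz":[-1.495,0.01,1.1],"dr":[0,0,0]},{"grip":-1,"xyz":[-1.495,0.01,1.2],"dr":[0,0,0]},{"grip":-1,"xyz":[-1.495,0.01,1.3],"dr":[0,0,0]},{"grip":-1,"xyz":[-1.495,0.01,1.38],"dr":[0,0,0]},{"grip":-1,"xyz":[-1.495,0.01,1.44],"dr":[0,0,0]},{"grip":-1,"xyz":[-1.495,0.01,1.48],"dr":[0,0,0]},{"grip":-1,"xyz":[-1.495,0.01,1.5],"dr":[0,0,0]},{"grip":-1,"xyz":[-1.495,0.01,1.5],"dr":[0,0,0]},{"grip":-1,"xyz":[-1.495,0.01,1.5],"dr":[0,0,0]}]' 50
python3 - <<'E'
from h import *
s=env.get_state();print(s["tcp_pos"],s["force"],s["moment"])
E
```

```text
clock: 19.08
tcp_pos: [611.9, 17.6, 200.6]
orientation: [180.0, 0.0, 163.4]
force: [-0.8, 0.4, 3.4]
finger_gap: 33.4
[611.94749139  17.57321222 200.64043707] [-0.78752022  0.42036072  3.39929947] [-0.0184313   0.32985962  0.05180912]
```

The bar is now taking the weight. I'll open and rise.

```bash
python3 -m creep '[{"grip":-0.1,"xyz":[0,0,0],"dr":[0,0,0]},{"grip":0.3,"xyz":[0,0,0],"dr":[0,0,0]},{"grip":1,"xyz":[0,0,0],"dr":[0,0,0]},{"grip":1,"xyz":[0,0,0],"dr":[0,0,0]},{"grip":1,"xyz":[0,0,0],"dr":[0,0,0]},{"grip":1,"xyz":[0,0,0],"dr":[0,0,0]},{"grip":1,"xyz":[0,0,-0.1],"dr":[0,0,0]},{"grip":1,"xyz":[0,0,-0.3],"dr":[0,0,0]},{"grip":1,"xyz":[0,0,-0.7],"dr":[0,0,0]},{"grip":1,"xyz":[0,0,-1.1],"dr":[0,0,0]},{"grip":1,"xyz":[0,0,-1.5],"dr":[0,0,0]},{"grip":1,"xyz":[0,0,-1.5],"dr":[0,0,0]}]' 50
python3 - <<'E'
from h import *
W=cam("wrist");S=cam("side");T=cam("top");t=env.get_state()["tcp_pos"];print(t)
h=cv2.cvtColor(W["pixels"],cv2.COLOR_RGB2HSV)
m=cv2.inRange(h,(20,150,90),(35,255,255));m[:205]=0;m[265:]=0;m[:,:250]=0;m[:,305:]=0
r=cv2.minAreaRect(max(cv2.findContours(m,0,1)[0],key=cv2.contourArea));print(r,onz(W,*r[0],225))
cv2.imwrite("pics/hang.png",np.hstack([cv2.resize(S["pixels"][140:270,260:390],(420,420)),W["pixels"][100:310,170:380].repeat(2,0).repeat(2,1)])[:,:800,::-1])
for col in HUE:
    k,a=lid(S,col,(150,200,290,360));x,y,w,hh=cv2.boundingRect(k)
    k,a=lid(T,col,(225,235,400,290));e=cv2.fitEllipse(k);print(col,(x,y,w,hh),a,onz(T,*e[0],60).round(1))
# cells in wrist view
m=cv2.inRange(h,(0,0,0),(180,255,75));m[:,:440]=0;m[200:]=0
n,l,st,ce=cv2.connectedComponentsWithStats(m)
for i in range(1,n):
    if st[i,4]>400:print("cell",st[i],onz(W,*ce[i],4).round(1))
E
```

```text
clock: 20.58
tcp_pos: [612.6, 17.6, 293.5]
orientation: [179.9, 0.3, 163.4]
force: [-0.6, 0.3, -0.2]
finger_gap: 85.2
[611.80468068  17.59590251 288.86369527]
((278.5, 229.0), (32.0, 33.0), 90.0) [609.0053717   18.47558252 225.        ]Traceback (most recent call last):
  File "<stdin>", line 9, in <module>
  File "h.py", line 22, in lid
    k=max(cs,key=cv2.contourArea);return cv2.convexHull(k),cv2.contourArea(k)
ValueError: max() iterable argument is empty
```

View pics/hang.png

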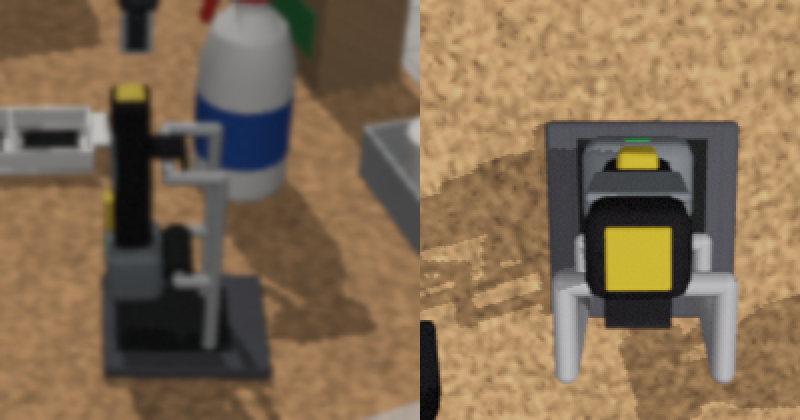

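The reader hangs as found. The red lid was not detected, so I'm checking for a knock.

Run:
```python
from h import *
W=cam("wrist");S=cam("side");T=cam("top")
b=lambda c,x0,y0,x1,y1,w,h:cv2.resize(c["pixels"][y0:y1,x0:x1,::-1],(w,h),interpolation=2)
cv2.imwrite("pics/all.png",np.hstack([b(S,120,160,340,380,400,400),b(T,130,170,400,305,400,200).repeat(2,0)[:400]]))
```

```text
(no output)
```

View pics/all.png

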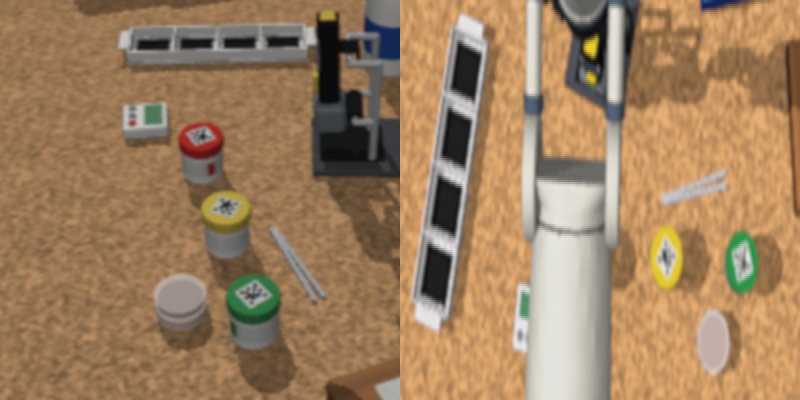

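All jars are in place; the red lid was only hidden by the arm in the top view. Next I hover over the red jar.

```bash
python3 -m creep '[{"grip":1,"xyz":[0.4,-0.1,0],"dr":[0,0,0]},{"grip":1,"xyz":[1.2,-0.3,0],"dr":[0,0,0]},{"grip":1,"xyz":[1.8,-0.5,0.4],"dr":[0,0,-0.53]},{"grip":1,"xyz":[2.4,-0.66,1],"dr":[0,0,-0.53]},{"grip":1,"xyz":[2.7,-0.74,1.6],"dr":[0,0,-0.53]},{"grip":1,"xyz":[2.76,-0.76,1.98],"dr":[0,0,-0.53]},{"grip":1,"xyz":[2.76,-0.76,1.98],"dr":[0,0,-0.53]},{"grip":1,"xyz":[2.76,-0.76,1.98],"dr":[0,0,-0.53]},{"grip":1,"xyz":[2.76,-0.76,1.98],"dr":[0,0,-0.53]}]' 50
cat >> h.py <<'E'
def todo(target,yaw=None):
    s=env.get_state();p=s["tcp_pos"];a=np.radians(s["orientation"][2]);g=np.array(target)-p
    u=np.array([g@[np.cos(a),np.sin(a),0],g@[np.sin(a),-np.cos(a),0],-g[2]])/60
    print("at",p.round(1),s["orientation"].round(1) if hasattr(s["orientation"],"round") else s["orientation"],"units",u.round(3),"" if yaw is None else -(yaw-s["orientation"][2])/6)
def white(c,col,z=62):
    k,a=lid(c,col);m=np.zeros((420,560),np.uint8);cv2.drawContours(m,[k],0,255,-1)
    h=cv2.cvtColor(c["pixels"],cv2.COLOR_RGB2HSV);w=((h[:,:,1]<70)&(m>0)).astype(np.uint8)
    k2=max(cv2.findContours(w,0,1)[0],key=cv2.contourArea);r=cv2.minAreaRect(k2)
    print(col,"hull",cv2.boundingRect(k),"code",np.round(r[0],1),np.round(r[1],1),onz(c,*r[0],z).round(1));return onz(c,*r[0],z)
E
python3 - <<'E'
from h import *
W=cam("wrist");cv2.imwrite("pics/r.png",W["pixels"][:,:,::-1])
p=white(W,"red");todo([p[0],p[1],50])
T=cam("top");S=cam("side")
for col in("yellow","green"):white(T,col)
for c,n,b in((T,"top",(170,240,260,290)),):
    pass
E
```

```text
clock: 22.0
tcp_pos: [441.0, 21.2, 172.4]
orientation: [180.0, 0.1, 166.6]
force: [-0.2, -0.5, 1.2]
finger_gap: 85.3
red hull (237, 167, 83, 82) code [278.3 211.1] [39.8 41.6] [437.3  21.7  62. ]
at [440.9  21.2 172.3] [1.800e+02 1.000e-01 1.666e+02] units [ 0.061 -0.005  2.038] 
yellow hull (299, 247, 21, 21) code [309.2 256.2] [10.6  9.9] [ 442.5 -120.    62. ]
green hull (350, 249, 21, 20) code [360.8 257.9] [11.5 11.5] [ 440.3 -263.9   62. ]
```

View pics/r.png

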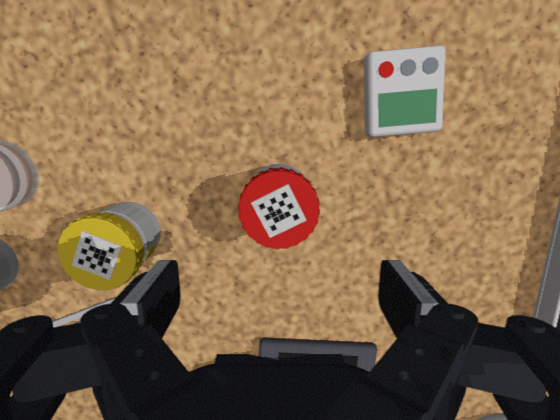

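The red jar is centred between the fingers, with its code at (278,211). I'll descend and grip the lid.

```bash
python3 -m creep '[{"grip":1,"xyz":[0.03,0,0.4],"dr":[0,0,0]},{"grip":1,"xyz":[0.03,0,0.9],"dr":[0,0,0]},{"grip":1,"xyz":[0.03,0,1.3],"dr":[0,0,0]},{"grip":1,"xyz":[0.03,0,1.6],"dr":[0,0,0]},{"grip":1,"xyz":[0.03,0,1.85],"dr":[0,0,0]},{"grip":1,"xyz":[0.03,0,2],"dr":[0,0,0]},{"grip":1,"xyz":[0.03,0,2.04],"dr":[0,0,0]},{"grip":0.6,"xyz":[0.03,0,2.04],"dr":[0,0,0]},{"grip":0.3,"xyz":[0.03,0,2.04],"dr":[0,0,0]},{"grip":0.1,"xyz":[0.03,0,2.04],"dr":[0,0,0]},{"grip":-0.2,"xyz":[0.03,0,2.04],"dr":[0,0,0]},{"grip":-1,"xyz":[0.03,0,2.04],"dr":[0,0,0]},{"grip":-1,"xyz":[0.03,0,2.04],"dr":[0,0,0]},{"grip":-1,"xyz":[0.03,0,2.04],"dr":[0,0,0]},{"grip":-1,"xyz":[0.03,0,2.04],"dr":[0,0,0]},{"grip":-1,"xyz":[0.03,0,2.04],"dr":[0,0,0]}]' 40
python3 -m creep '[{"grip":-1,"xyz":[0,0,-0.1],"dr":[0,0,0]},{"grip":-1,"xyz":[0,0,-0.3],"dr":[0,0,0]},{"grip":-1,"xyz":[0,0,-0.6],"dr":[0,0,0]},{"grip":-1,"xyz":[0,0,-1],"dr":[0,0,0]},{"grip":-1,"xyz":[0,0,-1.4],"dr":[0,0,0]},{"grip":-1,"xyz":[0,0,-1.5],"dr":[0,0,0]},{"grip":-1,"xyz":[0,0,-1.5],"dr":[0,0,0]}]' 40
python3 - <<'E'
from h import *
todo([556.5,295.5,140],166.6);W=cam("wrist")
white(W,"red",62+90)
h=cv2.cvtColor(W["pixels"],cv2.COLOR_RGB2HSV);m=cv2.inRange(h,(0,0,0),(180,255,75));m[:,:420]=0;m[260:]=0
n,l,st,ce=cv2.connectedComponentsWithStats(m)
for i in range(1,n):
    if st[i,4]>400:print("cell",st[i],onz(W,*ce[i],4).round(1))
E
```

```text
clock: 24.15
tcp_pos: [439.1, 21.5, 49.7]
orientation: [180.0, 0.1, 166.6]
force: [0.0, 0.1, 5.9]
finger_gap: 58.4
clock: 25.02
tcp_pos: [438.6, 21.6, 139.1]
orientation: [180.0, 0.1, 166.6]
force: [-0.7, -0.0, -2.0]
finger_gap: 58.9
at [438.6  21.6 139.1] [1.800e+02 1.000e-01 1.666e+02] units [-0.851  4.896 -0.015] -0.003848046897545032
red hull (200, 214, 158, 147) code [278.1 302.7] [74.6 83.6] [436.1  22.  152. ]
```

```bash
python3 -m creep '[{"grip":-1,"xyz":[-0.03,0.2,0],"dr":[0,0,0]},{"grip":-1,"xyz":[-0.13,0.7,0],"dr":[0,0,0]},{"grip":-1,"xyz":[-0.25,1.4,0],"dr":[0,0,0]},{"grip":-1,"xyz":[-0.38,2.1,0],"dr":[0,0,0]},{"grip":-1,"xyz":[-0.5,2.8,0],"dr":[0,0,0]},{"grip":-1,"xyz":[-0.62,3.5,0],"dr":[0,0,0]},{"grip":-1,"xyz":[-0.73,4.2,0],"dr":[0,0,0]},{"grip":-1,"xyz":[-0.81,4.65,0],"dr":[0,0,0]},{"grip":-1,"xyz":[-0.85,4.9,0],"dr":[0,0,0]},{"grip":-1,"xyz":[-0.85,4.9,0],"dr":[0,0,0]},{"grip":-1,"xyz":[-0.85,4.9,0],"dr":[0,0,0]},{"grip":-1,"xyz":[-0.85,4.9,0],"dr":[0,0,0]}]' 40
python3 - <<'E'
from h import *
todo([556.5,295.5,140],166.6);W=cam("wrist");cv2.imwrite("pics/c.png",W["pixels"][:,:,::-1])
for i,p in enumerate([(626.3,279.9),(558.1,296.3),(490.4,312.6),(422,328.6)]):print(i,proj(W,(*p,24)).round())
T=cam("top");S=cam("side")
white(T,"yellow");white(T,"green")
E
```

```text
clock: 26.58
tcp_pos: [556.3, 294.8, 139.0]
orientation: [-180.0, 0.0, 166.5]
force: [0.3, 0.3, -0.3]
finger_gap: 58.7
at [556.3 294.8 139. ] [-180.     0.   166.5] units [-0.001  0.011 -0.017] -0.014878054191740375
0 [281. 301.]
1 [281. 216.]
2 [282. 119.]
3 [281.   4.]
yellow hull (300, 246, 20, 22) code [309.4 256.4] [10.4 10.6] [ 442.  -120.5   62. ]
green hull (350, 249, 21, 20) code [360.8 257.9] [11.5 11.5] [ 440.3 -263.9   62. ]
```

View pics/c.png

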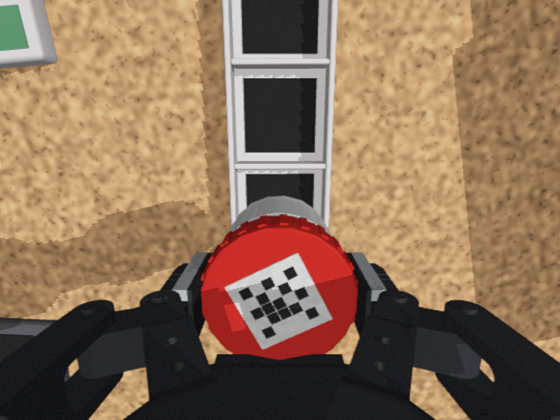

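The walls are square to the image. Cross-wall tops lie at v≈61 and v≈166, with the row centre at u≈280. I'll compute the cell position from these.

Run:
```python
from h import *
W=cam("wrist");g=cv2.cvtColor(W["pixels"],cv2.COLOR_RGB2GRAY)
print("col",g[54:70,280].tolist(),g[155:175,280].tolist());print("row112",g[112,222:245].tolist(),g[112,312:338].tolist())
a=onz(W,281,61,24);b=onz(W,280,166,24);print(a,b,"wall predicted by top",(456.2,320.6),(524.2,304.4),np.linalg.norm(a-b));d=(b-a)/np.linalg.norm(b-a);print("cell1",b+35*d)
```

```text
col [189, 218, 217, 214, 202, 216, 217, 217, 212, 189, 129, 100, 98, 103, 134, 182] [218, 217, 217, 217, 218, 213, 146, 138, 158, 215, 218, 218, 215, 194, 162, 176, 184, 202, 148, 56]
row112 [144, 146, 145, 145, 175, 206, 216, 217, 216, 188, 157, 152, 167, 205, 218, 217, 216, 217, 217, 217, 219, 167, 65] [26, 23, 48, 132, 172, 180, 179, 179, 179, 179, 179, 162, 126, 106, 109, 156, 192, 213, 217, 217, 187, 165, 164, 163, 162, 162]
[454.28355658 321.05656844  24.        ] [521.51031755 304.36588687  24.        ] wall predicted by top (456.2, 320.6) (524.2, 304.4) 69.26771427708078
cell1 [555.4790526  295.93232066  24.        ]
```

```bash
python3 -m creep '[{"grip":-1,"xyz":[-0.016,0.018,0.2],"dr":[0,0,0]},{"grip":-1,"xyz":[-0.016,0.018,0.5],"dr":[0,0,0]},{"grip":-1,"xyz":[-0.016,0.018,0.8],"dr":[0,0,0]},{"grip":-1,"xyz":[-0.016,0.018,1],"dr":[0,0,0]},{"grip":-1,"xyz":[-0.016,0.018,1.15],"dr":[0,0,0]},{"grip":-1,"xyz":[-0.016,0.018,1.25],"dr":[0,0,0]},{"grip":-1,"xyz":[-0.016,0.018,1.33],"dr":[0,0,0]},{"grip":-1,"xyz":[-0.016,0.018,1.38],"dr":[0,0,0]},{"grip":-1,"xyz":[-0.016,0.018,1.405],"dr":[0,0,0]},{"grip":-1,"xyz":[-0.016,0.018,1.405],"dr":[0,0,0]},{"grip":-1,"xyz":[-0.016,0.018,1.42],"dr":[0,0,0]},{"grip":-1,"xyz":[-0.016,0.018,1.425],"dr":[0,0,0]},{"grip":-1,"xyz":[-0.016,0.018,1.425],"dr":[0,0,0]}]' 40
```

```text
clock: 28.4
tcp_pos: [557.7, 296.6, 53.7]
orientation: [180.0, 0.0, 166.6]
force: [-0.3, -0.5, 1.8]
finger_gap: 58.8
```

```bash
python3 -m creep '[{"grip":0.5,"xyz":[0,0,0],"dr":[0,0,0]},{"grip":1,"xyz":[0,0,0],"dr":[0,0,0]},{"grip":1,"xyz":[0,0,0],"dr":[0,0,0]},{"grip":1,"xyz":[0,0,0],"dr":[0,0,0]},{"grip":1,"xyz":[0,0,0],"dr":[0,0,0]},{"grip":1,"xyz":[0,0,-0.2],"dr":[0,0,0]},{"grip":1,"xyz":[0,0,-0.6],"dr":[0,0,0]},{"grip":1,"xyz":[0,0,-1.2],"dr":[0,0,0]},{"grip":1,"xyz":[0,0,-2],"dr":[0,0,0]},{"grip":1,"xyz":[0,0,-2],"dr":[0,0,0]},{"grip":1,"xyz":[0,0,-2],"dr":[0,0,0]}]' 40
python3 - <<'E'
from h import *
W=cam("wrist");p=white(W,"red",66);T=cam("top");y=white(T,"yellow");white(T,"green");todo([441,-120.3,172],166.6)
S=cam("side")
for col in("yellow","green"):
    k,a=lid(S,col,(150,200,290,360));print(cv2.boundingRect(k))
E
```

```text
clock: 29.78
tcp_pos: [557.6, 296.6, 173.8]
orientation: [180.0, 0.0, 166.6]
force: [0.1, -0.0, -1.1]
finger_gap: 85.2
red hull (238, 171, 83, 83) code [278.5 215. ] [40.7 42. ] [556.  296.8  66. ]
yellow hull (300, 247, 20, 21) code [309.2 256.2] [10.6  9.9] [ 442.5 -120.    62. ]
green hull (350, 248, 21, 21) code [360.7 257.8] [11.7 11.5] [ 440.5 -263.8   62. ]
at [557.  296.3 171.8] [-1.799e+02 -1.000e-01  1.666e+02] units [ 2.680e-01 -7.203e+00 -3.000e-03] -0.0040942080871862645
(232, 266, 25, 22)
(245, 312, 29, 26)
```

```bash
python3 -m creep '[{"grip":1,"xyz":[0.02,-0.4,0],"dr":[0,0,0]},{"grip":1,"xyz":[0.05,-1.2,0],"dr":[0,0,0]},{"grip":1,"xyz":[0.1,-2.1,0],"dr":[0,0,0]},{"grip":1,"xyz":[0.12,-3,0],"dr":[0,0,0]},{"grip":1,"xyz":[0.15,-3.9,0],"dr":[0,0,0]},{"grip":1,"xyz":[0.2,-4.8,0],"dr":[0,0,0]},{"grip":1,"xyz":[0.22,-5.7,0],"dr":[0,0,0]},{"grip":1,"xyz":[0.25,-6.5,0],"dr":[0,0,0]},{"grip":1,"xyz":[0.27,-7,0],"dr":[0,0,0]},{"grip":1,"xyz":[0.27,-7.2,0],"dr":[0,0,0]},{"grip":1,"xyz":[0.27,-7.2,0],"dr":[0,0,0]},{"grip":1,"xyz":[0.27,-7.2,0],"dr":[0,0,0]},{"grip":1,"xyz":[0.27,-7.2,0],"dr":[0,0,0]}]' 40
python3 - <<'E'
from h import *
W=cam("wrist");p=white(W,"yellow");todo([p[0]+2.2,p[1]-.2,50],166.6)
E
```

```text
clock: 31.55
tcp_pos: [441.8, -118.9, 173.1]
orientation: [180.0, -0.0, 166.7]
force: [-0.7, -1.0, 0.5]
finger_gap: 85.4
yellow hull (235, 170, 82, 81) code [275.6 213. ] [41.7 40. ] [ 439.  -120.6   62. ]
at [ 441.7 -119.   173.1] [180.   -0.  166.7] units [ 2.000e-03 -3.100e-02  2.052e+00] 0.01044770140635857
```

```bash
python3 -m creep '[{"grip":1,"xyz":[0,-0.03,0.4],"dr":[0,0,0]},{"grip":1,"xyz":[0,-0.03,0.9],"dr":[0,0,0]},{"grip":1,"xyz":[0,-0.03,1.3],"dr":[0,0,0]},{"grip":1,"xyz":[0,-0.03,1.6],"dr":[0,0,0]},{"grip":1,"xyz":[0,-0.03,1.85],"dr":[0,0,0]},{"grip":1,"xyz":[0,-0.03,2],"dr":[0,0,0]},{"grip":1,"xyz":[0,-0.03,2.05],"dr":[0,0,0]},{"grip":0.6,"xyz":[0,-0.03,2.05],"dr":[0,0,0]},{"grip":0.3,"xyz":[0,-0.03,2.05],"dr":[0,0,0]},{"grip":0.1,"xyz":[0,-0.03,2.05],"dr":[0,0,0]},{"grip":-0.2,"xyz":[0,-0.03,2.05],"dr":[0,0,0]},{"grip":-1,"xyz":[0,-0.03,2.05],"dr":[0,0,0]},{"grip":-1,"xyz":[0,-0.03,2.05],"dr":[0,0,0]},{"grip":-1,"xyz":[0,-0.03,2.05],"dr":[0,0,0]},{"grip":-1,"xyz":[0,-0.03,2.05],"dr":[0,0,0]},{"grip":-1,"xyz":[0,-0.03,2.05],"dr":[0,0,0]}]' 40
python3 -m creep '[{"grip":-1,"xyz":[0,0,-0.1],"dr":[0,0,0]},{"grip":-1,"xyz":[0,0,-0.3],"dr":[0,0,0]},{"grip":-1,"xyz":[0,0,-0.6],"dr":[0,0,0]},{"grip":-1,"xyz":[0,0,-1],"dr":[0,0,0]},{"grip":-1,"xyz":[0,0,-1.4],"dr":[0,0,0]},{"grip":-1,"xyz":[0,0,-1.5],"dr":[0,0,0]},{"grip":-1,"xyz":[0,0,-1.5],"dr":[0,0,0]}]' 40
python3 - <<'E'
from h import *
todo([490,312.2,140],166.6);white(cam("wrist"),"yellow",152)
E
```

```text
clock: 33.6
tcp_pos: [441.7, -121.8, 51.2]
orientation: [-180.0, 0.1, 166.6]
force: [0.6, 0.4, 5.2]
finger_gap: 59.1
clock: 34.48
tcp_pos: [441.2, -121.7, 140.6]
orientation: [-180.0, 0.0, 166.6]
force: [0.7, -1.1, -1.7]
finger_gap: 59.0
at [ 441.2 -121.7  140.6] [-180.     0.   166.6] units [0.887 7.222 0.01 ] -0.003575222212892489
yellow hull (201, 211, 156, 149) code [279.5 298. ] [82.9 73.7] [ 437.8 -120.6  152. ]
```

```bash
python3 -m creep '[{"grip":-1,"xyz":[0.02,0.2,0],"dr":[0,0,0]},{"grip":-1,"xyz":[0.09,0.8,0],"dr":[0,0,0]},{"grip":-1,"xyz":[0.18,1.5,0],"dr":[0,0,0]},{"grip":-1,"xyz":[0.28,2.3,0],"dr":[0,0,0]},{"grip":-1,"xyz":[0.37,3.1,0],"dr":[0,0,0]},{"grip":-1,"xyz":[0.47,3.9,0],"dr":[0,0,0]},{"grip":-1,"xyz":[0.57,4.7,0],"dr":[0,0,0]},{"grip":-1,"xyz":[0.66,5.5,0],"dr":[0,0,0]},{"grip":-1,"xyz":[0.76,6.3,0],"dr":[0,0,0]},{"grip":-1,"xyz":[0.83,6.9,0],"dr":[0,0,0]},{"grip":-1,"xyz":[0.87,7.23,0],"dr":[0,0,0]},{"grip":-1,"xyz":[0.87,7.23,0],"dr":[0,0,0]},{"grip":-1,"xyz":[0.87,7.23,0],"dr":[0,0,0]},{"grip":-1,"xyz":[0.87,7.23,0],"dr":[0,0,0]}]' 40
python3 - <<'E'
from h import *
todo([491,312.3,55.2],166.6);W=cam("wrist");S=cam("side")
g=cv2.cvtColor(W["pixels"],cv2.COLOR_RGB2GRAY);print(g[50:80:2,280].tolist(),g[155:180,280].tolist(),proj(W,(456.2,320.6,24)),proj(W,(388,336.8,24)))
r=g[115];print(r[220:245].tolist(),r[315:340].tolist())
k,a=lid(S,"green",(150,200,290,360));print(cv2.boundingRect(k))
E
```

```text
clock: 36.28
tcp_pos: [491.2, 311.3, 140.3]
orientation: [-180.0, 0.0, 166.5]
force: [0.2, -0.4, -0.7]
finger_gap: 58.6
at [491.2 311.3 140.3] [-180.     0.   166.5] units [0.006 0.015 1.419] -0.01822777231382607
[209, 207, 190, 209, 203, 110, 92, 115, 174, 172, 173, 174, 69, 36, 38] [210, 205, 155, 132, 152, 207, 210, 210, 205, 183, 171, 171, 182, 208, 177, 69, 30, 36, 38, 34, 36, 36, 38, 37, 38] [280.08880294 165.61990512] [279.9592943   59.82450201]
[131, 134, 135, 132, 124, 126, 170, 203, 209, 211, 209, 177, 145, 144, 172, 200, 208, 209, 208, 209, 210, 210, 178, 103, 43] [164, 172, 171, 171, 171, 172, 171, 154, 118, 100, 105, 151, 191, 206, 210, 209, 178, 150, 147, 147, 152, 155, 159, 164, 167]
(245, 312, 29, 26)
```

```bash
python3 -m creep '[{"grip":-1,"xyz":[0,0,0.2],"dr":[0,0,0]},{"grip":-1,"xyz":[0,0,0.5],"dr":[0,0,0]},{"grip":-1,"xyz":[0,0,0.8],"dr":[0,0,0]},{"grip":-1,"xyz":[0,0,1],"dr":[0,0,0]},{"grip":-1,"xyz":[0,0,1.15],"dr":[0,0,0]},{"grip":-1,"xyz":[0,0,1.25],"dr":[0,0,0]},{"grip":-1,"xyz":[0,0,1.33],"dr":[0,0,0]},{"grip":-1,"xyz":[0,0,1.38],"dr":[0,0,0]},{"grip":-1,"xyz":[0,0,1.405],"dr":[0,0,0]},{"grip":-1,"xyz":[0,0,1.405],"dr":[0,0,0]},{"grip":-1,"xyz":[0,0,1.42],"dr":[0,0,0]},{"grip":-1,"xyz":[0,0,1.425],"dr":[0,0,0]},{"grip":-1,"xyz":[0,0,1.425],"dr":[0,0,0]}]' 40
```

```text
clock: 38.0
tcp_pos: [491.2, 312.6, 55.3]
orientation: [180.0, 0.0, 166.6]
force: [-0.2, -0.4, 2.6]
finger_gap: 59.0
```

```bash
python3 -m creep '[{"grip":0.5,"xyz":[0,0,0],"dr":[0,0,0]},{"grip":1,"xyz":[0,0,0],"dr":[0,0,0]},{"grip":1,"xyz":[0,0,0],"dr":[0,0,0]},{"grip":1,"xyz":[0,0,0],"dr":[0,0,0]},{"grip":1,"xyz":[0,0,0],"dr":[0,0,0]},{"grip":1,"xyz":[0,0,-0.2],"dr":[0,0,0]},{"grip":1,"xyz":[0,0,-0.6],"dr":[0,0,0]},{"grip":1,"xyz":[0,0,-1.2],"dr":[0,0,0]},{"grip":1,"xyz":[0,0,-2],"dr":[0,0,0]},{"grip":1,"xyz":[0,0,-2],"dr":[0,0,0]},{"grip":1,"xyz":[0,0,-2],"dr":[0,0,0]}]' 40
python3 - <<'E'
from h import *
W=cam("wrist");white(W,"yellow",66);T=cam("top");white(T,"green")
todo([439.5,-263.3,172],166.6)
S=cam("side")
k,a=lid(S,"green",(150,200,290,360));print(cv2.boundingRect(k))
E
```

```text
clock: 39.38
tcp_pos: [491.0, 312.5, 175.1]
orientation: [180.0, 0.0, 166.6]
force: [-0.3, 0.4, 0.2]
finger_gap: 85.0
yellow hull (238, 169, 83, 83) code [279.3 213.5] [41.9 40.6] [488.7 313.4  66. ]
green hull (350, 249, 21, 20) code [360.8 257.9] [11.5 11.5] [ 440.3 -263.9   62. ]
at [490.5 312.2 173.2] [-1.799e+02 -1.000e-01  1.666e+02] units [-1.4   -9.526  0.02 ] -0.0038846737389235386
(245, 312, 29, 26)
```

```bash
python3 -m creep '[{"grip":1,"xyz":[-0.06,-0.4,0],"dr":[0,0,0]},{"grip":1,"xyz":[-0.18,-1.2,0],"dr":[0,0,0]},{"grip":1,"xyz":[-0.31,-2.1,0],"dr":[0,0,0]},{"grip":1,"xyz":[-0.44,-3,0],"dr":[0,0,0]},{"grip":1,"xyz":[-0.57,-3.9,0],"dr":[0,0,0]},{"grip":1,"xyz":[-0.7,-4.8,0],"dr":[0,0,0]},{"grip":1,"xyz":[-0.84,-5.7,0],"dr":[0,0,0]},{"grip":1,"xyz":[-0.97,-6.6,0],"dr":[0,0,0]},{"grip":1,"xyz":[-1.1,-7.5,0],"dr":[0,0,0]},{"grip":1,"xyz":[-1.23,-8.4,0],"dr":[0,0,0]},{"grip":1,"xyz":[-1.35,-9.2,0],"dr":[0,0,0]},{"grip":1,"xyz":[-1.4,-9.53,0.02],"dr":[0,0,0]},{"grip":1,"xyz":[-1.4,-9.53,0.02],"dr":[0,0,0]},{"grip":1,"xyz":[-1.4,-9.53,0.02],"dr":[0,0,0]},{"grip":1,"xyz":[-1.4,-9.53,0.02],"dr":[0,0,0]},{"grip":1,"xyz":[-1.4,-9.53,0.02],"dr":[0,0,0]}]' 40
python3 - <<'E'
from h import *
W=cam("wrist");p=white(W,"green");todo([p[0]+2.2,p[1]-.2,50],166.6)
E
```

```text
clock: 41.52
tcp_pos: [440.3, -262.3, 173.7]
orientation: [-180.0, 0.0, 166.7]
force: [-0.2, 0.5, 0.2]
finger_gap: 85.6
green hull (236, 169, 80, 81) code [275.3 212.5] [40.8 41.9] [ 437.2 -264.2   62. ]
at [ 440.2 -262.5  173.7] [-180.     0.   166.6] units [ 0.006 -0.034  2.062] 0.007932437873037657
```

```bash
python3 -m creep '[{"grip":1,"xyz":[0,-0.02,0.4],"dr":[0,0,0]},{"grip":1,"xyz":[0,-0.02,0.9],"dr":[0,0,0]},{"grip":1,"xyz":[0,-0.02,1.3],"dr":[0,0,0]},{"grip":1,"xyz":[0,-0.02,1.6],"dr":[0,0,0]},{"grip":1,"xyz":[0,-0.02,1.85],"dr":[0,0,0]},{"grip":1,"xyz":[0,-0.02,2],"dr":[0,0,0]},{"grip":1,"xyz":[0,-0.02,2.06],"dr":[0,0,0]},{"grip":0.6,"xyz":[0,-0.02,2.06],"dr":[0,0,0]},{"grip":0.3,"xyz":[0,-0.02,2.06],"dr":[0,0,0]},{"grip":0.1,"xyz":[0,-0.02,2.06],"dr":[0,0,0]},{"grip":-0.2,"xyz":[0,-0.02,2.06],"dr":[0,0,0]},{"grip":-1,"xyz":[0,-0.02,2.06],"dr":[0,0,0]},{"grip":-1,"xyz":[0,-0.02,2.06],"dr":[0,0,0]},{"grip":-1,"xyz":[0,-0.02,2.06],"dr":[0,0,0]},{"grip":-1,"xyz":[0,-0.02,2.06],"dr":[0,0,0]},{"grip":-1,"xyz":[0,-0.02,2.06],"dr":[0,0,0]}]' 40
python3 -m creep '[{"grip":-1,"xyz":[0,0,-0.1],"dr":[0,0,0]},{"grip":-1,"xyz":[0,0,-0.3],"dr":[0,0,0]},{"grip":-1,"xyz":[0,0,-0.6],"dr":[0,0,0]},{"grip":-1,"xyz":[0,0,-1],"dr":[0,0,0]},{"grip":-1,"xyz":[0,0,-1.4],"dr":[0,0,0]},{"grip":-1,"xyz":[0,0,-1.5],"dr":[0,0,0]},{"grip":-1,"xyz":[0,0,-1.5],"dr":[0,0,0]}]' 40
python3 - <<'E'
from h import *
todo([422.7,328.3,140],166.6);white(cam("wrist"),"green",152)
E
```

```text
clock: 43.58
tcp_pos: [440.2, -264.8, 50.9]
orientation: [-180.0, 0.1, 166.6]
force: [-0.7, -0.9, 5.2]
finger_gap: 59.0
clock: 44.45
tcp_pos: [439.8, -264.5, 140.4]
orientation: [-180.0, 0.0, 166.6]
force: [0.6, -0.1, -0.8]
finger_gap: 58.4
at [ 439.8 -264.5  140.4] [-180.     0.   166.6] units [2.570e+00 9.544e+00 6.000e-03] -0.0036294034723359423
green hull (201, 202, 157, 158) code [278.2 298.3] [75.9 83.6] [ 436.3 -263.8  152. ]
```

```bash
python3 -m creep '[{"grip":-1,"xyz":[0.05,0.2,0],"dr":[0,0,0]},{"grip":-1,"xyz":[0.22,0.8,0],"dr":[0,0,0]},{"grip":-1,"xyz":[0.43,1.6,0],"dr":[0,0,0]},{"grip":-1,"xyz":[0.65,2.4,0],"dr":[0,0,0]},{"grip":-1,"xyz":[0.86,3.2,0],"dr":[0,0,0]},{"grip":-1,"xyz":[1.08,4,0],"dr":[0,0,0]},{"grip":-1,"xyz":[1.29,4.8,0],"dr":[0,0,0]},{"grip":-1,"xyz":[1.51,5.6,0],"dr":[0,0,0]},{"grip":-1,"xyz":[1.72,6.4,0],"dr":[0,0,0]},{"grip":-1,"xyz":[1.94,7.2,0],"dr":[0,0,0]},{"grip":-1,"xyz":[2.15,8,0],"dr":[0,0,0]},{"grip":-1,"xyz":[2.37,8.8,0],"dr":[0,0,0]},{"grip":-1,"xyz":[2.51,9.3,0],"dr":[0,0,0]},{"grip":-1,"xyz":[2.57,9.53,0],"dr":[0,0,0]},{"grip":-1,"xyz":[2.57,9.53,0],"dr":[0,0,0]},{"grip":-1,"xyz":[2.57,9.53,0],"dr":[0,0,0]},{"grip":-1,"xyz":[2.57,9.53,0],"dr":[0,0,0]}]' 40
python3 - <<'E'
from h import *
todo([423,328,55],166.6);W=cam("wrist")
g=cv2.cvtColor(W["pixels"],cv2.COLOR_RGB2GRAY);print(g[150:185,280].tolist(),proj(W,(388,336.8,24)))
r=g[185];print(r[220:250].tolist(),r[310:340].tolist())
E
```

```text
clock: 46.62
tcp_pos: [422.7, 326.5, 140.0]
orientation: [-180.0, 0.0, 166.5]
force: [-0.3, -0.7, -1.2]
finger_gap: 59.4
at [422.7 326.5 140. ] [-180.     0.   166.5] units [1.000e-03 2.500e-02 1.416e+00] -0.01855298341994664
[207, 207, 207, 206, 206, 207, 207, 207, 205, 191, 193, 206, 208, 205, 182, 154, 167, 172, 188, 183, 74, 28, 36, 36, 36, 37, 39, 32, 35, 37, 35, 36, 35, 37, 36] [281.45610284 165.69361444]
[101, 96, 97, 103, 115, 125, 132, 136, 137, 128, 166, 199, 207, 207, 206, 174, 144, 145, 181, 203, 207, 207, 207, 208, 207, 195, 135, 49, 33, 32] [23, 21, 22, 55, 148, 170, 170, 168, 168, 168, 169, 160, 125, 100, 101, 146, 185, 203, 207, 206, 179, 165, 172, 176, 177, 178, 179, 178, 177, 172]
```

```bash
python3 -m creep '[{"grip":-1,"xyz":[0,0,0.2],"dr":[0,0,0]},{"grip":-1,"xyz":[0,0,0.5],"dr":[0,0,0]},{"grip":-1,"xyz":[0,0,0.8],"dr":[0,0,0]},{"grip":-1,"xyz":[0,0,1],"dr":[0,0,0]},{"grip":-1,"xyz":[0,0,1.15],"dr":[0,0,0]},{"grip":-1,"xyz":[0,0,1.25],"dr":[0,0,0]},{"grip":-1,"xyz":[0,0,1.33],"dr":[0,0,0]},{"grip":-1,"xyz":[0,0,1.38],"dr":[0,0,0]},{"grip":-1,"xyz":[0,0,1.405],"dr":[0,0,0]},{"grip":-1,"xyz":[0,0,1.405],"dr":[0,0,0]},{"grip":-1,"xyz":[0,0,1.42],"dr":[0,0,0]},{"grip":-1,"xyz":[0,0,1.425],"dr":[0,0,0]},{"grip":-1,"xyz":[0,0,1.425],"dr":[0,0,0]}]' 40
```

```text
clock: 48.3
tcp_pos: [422.6, 327.7, 54.9]
orientation: [180.0, 0.0, 166.6]
force: [-1.1, -0.6, 2.3]
finger_gap: 59.1
```

Now release, rise well clear, and check everything.

```bash
python3 -m creep '[{"grip":0.5,"xyz":[0,0,0],"dr":[0,0,0]},{"grip":1,"xyz":[0,0,0],"dr":[0,0,0]},{"grip":1,"xyz":[0,0,0],"dr":[0,0,0]},{"grip":1,"xyz":[0,0,0],"dr":[0,0,0]},{"grip":1,"xyz":[0,0,0],"dr":[0,0,0]},{"grip":1,"xyz":[0,0,-0.2],"dr":[0,0,0]},{"grip":1,"xyz":[0,0,-0.6],"dr":[0,0,0]},{"grip":1,"xyz":[0,0,-1.2],"dr":[0,0,0]},{"grip":1,"xyz":[0,0,-2],"dr":[0,0,0]},{"grip":1,"xyz":[0,0,-3],"dr":[0,0,0]},{"grip":1,"xyz":[2,2,-3.5],"dr":[0,0,0]},{"grip":1,"xyz":[2,2,-3.5],"dr":[0,0,0]},{"grip":1,"xyz":[2,2,-3.5],"dr":[0,0,0]},{"grip":1,"xyz":[2,2,-3.5],"dr":[0,0,0]},{"grip":1,"xyz":[2,2,-3.5],"dr":[0,0,0]},{"grip":1,"xyz":[2,2,-3.5],"dr":[0,0,0]}]' 40
python3 - <<'E'
from h import *
S=cam("side");T=cam("top");W=cam("wrist")
d=lambda c,f:(cv2.absdiff(c["pixels"][:,:,::-1],cv2.imread(f)).max(2)>60)
for n,c in(("top",T),("side",S)):print(n,"changed px timer/dishes/tweezers/tipbox/slidebox:",[int(d(c,f"pics/{n}0.png")[b[1]:b[3],b[0]:b[2]].sum()) for b in ([(205,265,232,292),(328,273,355,298),(300,226,352,242),(328,138,378,174),(388,180,436,245)] if n=="top" else [(186,215,216,238),(203,312,236,342),(266,284,300,325),(360,265,422,330),(298,348,405,412)])])
cv2.imwrite("pics/fin.png",np.hstack([cv2.resize(S["pixels"][130:350,160:380],(400,400)),cv2.resize(T["pixels"][120:320,120:320],(400,400))])[:,:,::-1])
for col in HUE:
    try:white(T,col,66)
    except Exception as e:print(col,e)
E
```

```text
clock: 50.3
tcp_pos: [334.3, 471.2, 264.4]
orientation: [-180.0, 0.0, 166.5]
force: [0.9, -0.5, -0.3]
finger_gap: 85.5
top changed px timer/dishes/tweezers/tipbox/slidebox: [57, 5, 0, 0, 0]
side changed px timer/dishes/tweezers/tipbox/slidebox: [74, 0, 63, 0, 0]
red hull (153, 203, 24, 21) code [162.5 212.7] [10.2 10.6] [558.9 296.9  66. ]
yellow hull (146, 227, 22, 20) code [155.8 236.3] [ 9.9 10.6] [491.5 312.6  66. ]
green hull (140, 251, 21, 20) code [148.8 260.6] [11.3 11.9] [422.9 328.4  66. ]
```

View pics/fin.png

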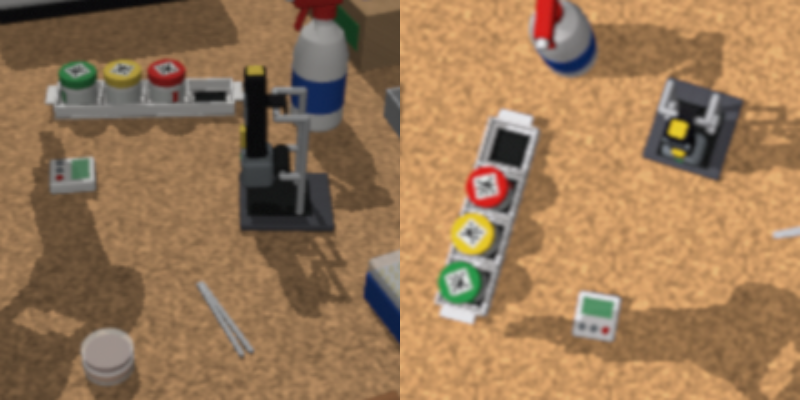

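The jars stand upright in three compartments and the reader hangs on its bar. The timer is still at (218,278), and its pixel differences are the arm's shadow. Handing in.

```bash
python3 -c "
from rig import env
print(env.hand_in())"
```

```text
the job is handed in; nothing more can be done
None
```

The job is finished and handed in at about 50 s on the robot's clock. Three jars were there: red, yellow and green. No blue jar showed in any picture.

- **Reading:** I took the reader off its stand and held its window about 6 cm above the red, then yellow, then green code, for at least 1.5 s each. The rig gives no sign that a code was read. Pictures showed the head centred over each lid, and calculated positions agreed to about 2 mm.
- **Reader:** It hangs by its hook on the bar again. It did not slip in the grip, and the final side and top views look like the start. Its top patch measured about 1 mm from where it was.
- **Jars:** Each was lowered until the wrist force showed contact, then released. The last top view put all three codes within about 1 mm of the compartment centres I had measured, and the jars upright. The compartment at the far end of the carrier, nearest the spray bottle, is empty.
- **Other things:** The tip box and slide box showed no pixel change. The timer, dishes and tweezers showed small changes, which I put down to shadows and a jar no longer hiding part of the view. The timer's position was unchanged. I compared the spray bottle only by eye.
- **Disagreements:** The wrist camera read about 2–3 mm short in x compared with the top camera, and I allowed for that throughout. Once the red lid went undetected, but only because the arm was in the way. I saw no jar being knocked.

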